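Function test of the bench sander's stop button

ROBOT

A 6-joint arm with a two-finger parallel gripper is mounted at the origin on the work surface. World frame = base frame: x ahead of the robot, y to its left, z up, the work surface at z = 0. Lengths are in m, angles in rad, forces in N, time in s.
With the tool pointing down it reaches from about 0.375 to 0.975 m from the base axis. Payload 3.8 kg.
Tool frame: the origin (TCP) lies at the centre of the arm's flange, where the gripper is bolted on; the fingertips stand 166 mm ahead of it and the grasp point (between the pads) lies 147 mm ahead of it; z points along the fingers, y is the line along which they close (so a half turn about z gives the same grasp; the last joint's range is limited). The gripper opens to 88 mm and grips with 3 to 60 N. Pads are 18 mm wide; open, the fingers measure 123 mm over their backs; the gripper's body (75 mm by 187 mm) begins 45 mm behind the grasp point.
Start: joints at [-1.253, 0.264, 1.604, -0, 1.274, -0.037], TCP at [0.234, -0.633, 0.405] pointing down, gripper open.
Joint ranges: [-2.63, 2.63], [-0.94, 2.18], [0.31, 2.57], [-1.31, 4.45], [0, 2.66], [-2.55, 2.55]. Speed limits (rad/s): [2.57, 2.57, 3.14, 3.14, 3.14, 3.14].

INTERFACE

Orientations are given as [roll, pitch, yaw] about the fixed x, y, z axes, in that order (R = Rz(yaw) Ry(pitch) Rx(roll)).
In Python, from station import r gives the robot as it stands.
- The arm moves only by the shell command python3 -m crank 'ROWS' [FORCE]. ROWS is JSON, a list of rows, each an object of numbers: "tx", "ty", "tz": the shift along the world's x, y, z in m; "ax", "ay", "az": the turn, a rotation vector about the world's x, y, z in rad; "gripper": the finger opening in m, from 0 to 0.0881. In form: [{"tx": .., "ty": .., "tz": .., "ax": .., "ay": .., "az": .., "gripper": ..}, ...]. A call has 1 to 12 rows; each row shifts and turns the commanded pose from where the row before left it; what a row does not reach is not made up. A row lasts 1/8 s, in which the tool goes at most 62.5 mm and 10.7 degrees, less where a joint would pass 70% of its speed; a pose out of reach is approached as far as the arm can. A call with a gripper value outside its range is refused whole. The fingers move at their own pace and stop on an object; FORCE is the grip in N (left out, the last holds). Time passes only in rows, so rows that do not move let the fingers close. It gives the time, the measured TCP pose, the force, the opening and the grip force at its end, in the units of the state.
- r.read_state(): the state, without advancing time (a new reading comes with each control period).
- r.capture(name): name is "scene" or "top" or "wrist"; returns a dict with "color" (400x640x3 uint8, red, green, blue), "camera_matrix" (3x3 intrinsics, pixels), "position" and "attitude" of the camera in the world. Camera axes: x right, y down, z forward; pixel columns grow to the right and rows downward; lengths in m; the calibration is good to about 2 mm. A picture is of the moment at which its call begins. There is no depth.
- r.hand_in(): hands the job in; it is judged then, once.
Trained networks look in a picture, given as the dict that the camera call returned (one of the last four; its "shot" number tells which), for a name from the list of things; names that differ only in an ending like _2 or _b are one class to them, and where a whole thing is asked for, a point or a joint stands for the part that bears it (a point fixed in the world has none). Each returns a list of dicts, best first, with "p" (0 to 1); they miss things now and then, are a little off and sometimes report something else, mostly with a low value. They report only what shows in the picture. A call takes as long as a camera call. They do not tell look-alikes from the thing itself.
- r.recognise(name, picture): "centre" ([column, row] in pixels, amid what is visible of it).
- r.landmark_of(name, picture): "centre" ([column, row] in pixels: a listed point, or the origin of a listed thing).
The state is a dict: "t": time; "joint_pos": joint angles; "dq": joint speeds; "joint_efforts": joint torques, N m; "ee_pos": TCP position; "tcp_rot": TCP orientation; "ft_force": force on the tool from outside, world axes, zero at the start; "moment": the same for the moment, N m; "gripper_width": opening from 0.0 (shut) to 1.0 (fully open); "grasp_force": force on a finger pad.
Only numpy, scipy, OpenCV 4.12 (cv2) and the standard library are available. Lean on these libraries where they do the work, as an engineer would, in place of code of your own. Each camera call takes 0.05 s, during which the arm holds its last target. There are 200 camera calls.

TASK

Test the sander's stop button: with a fingertip press the mushroom fully in and take the hand off it for a moment so that it is seen to stay in by itself. Then, without gripping anything, push the wing on its side round clockwise (seen from above) until the mushroom pops out again, and let go so that the wing springs back. Do not press the flat start button, and leave the things around the station where they are.

Things in the scene. Friction and masses are not known exactly. Their poses are not given: they have to be found in the camera images.
- stop_station: Grey stop station fixed to the bench, standing level: a box 110 x 170 mm and 60 mm high. Origin on the bench directly under the axis of the mushroom; z up. The box reaches 55 mm to either side along x, 65 mm along +y and 105 mm along -y. The mushroom's axis is vertical through the origin; the flat start button is at y = -78 mm.
- stop_crown: The black domed mushroom head, 48 mm in diameter, turning and moving with the stop button. Button out: underside 82 mm, crown 108 mm above the bench. Its origin lies on its axis, at bench height when the button is out.
- stop_top (a point): Highest point, on the axis, of the mushroom's crown: 108 mm above the bench when out, about 99.5 mm when latched. Its frame turns with the head: y points outward along the wing, x to the back side of the wing, z up.
- wing_mid (a point): Point in the middle of the wing's thickness and height, 46 mm from the mushroom's axis. The wing is one flat black bar, 12 mm thick, standing out level from the mushroom's side from 24 to 60 mm from the axis, 16 mm high: 82 to 98 mm above the bench when out, 8.5 mm lower when latched. With the wing at rest it points along the station's +y. Axes as for stop_top: y outward along the wing, z up. Below the wing is free space down to the box's top at 60 mm.
- wing_push_side: The face of the wing on its own -x side, the one to push on to turn it clockwise (at rest: the face towards the station's -x). Body origin on the mushroom's axis.
- wing_back_side: The opposite face of the wing (+x side); pushing both faces at once is a pinch. Body origin on the mushroom's axis.
- stop_press (a joint): How far the mushroom is pushed in, m: 0 out, at most 0.0115. Pushed down past about 0.0095 (let it go fully to the end) a hidden latch catches, and when let go it rises to about 0.0085 and stays. Spring 3 N at the top to 7 N at the end, plus a few N as the latch snaps past (allow 8 to 15 N).
- stop_turn (a joint): Turn of the mushroom and wing, rad: 0 at rest, grows clockwise seen from above, at most 0.95. Latched, it comes free at about 0.6 to 0.75 and the mushroom pops up by itself. A light spring (0.02 to 0.06 N m, about 1 N at the wing) always turns it back to 0.
- start_button (a joint): Travel of the flat start button, m: 0 out, 0.005 fully in. A round button 22 mm across standing about 22 mm above the station's box, on the axis of its collar 78 mm from the mushroom's axis along the station's -y. To be left alone.
- glue_bottle: Bystander: yellow glue bottle, 62 mm across, 135 mm tall, standing loose. Origin at the centre of its underside.
- clamp: Bystander: small steel bar clamp lying loose, about 70 x 155 mm, 22 mm high. Origin near its middle, on the bench.
- neck_block: Bystander: stepped wooden neck block, loose, 90 x 45 mm, 60 mm high. Origin at the centre of its underside.
Not all that is in view belongs to the job. There is more than one size of the stop_station; the job needs the largest.

How it is judged:
By the outcome, as a careful person would: the job done as asked, in the order asked, and still so for the second after the job is handed in, with the robot touching nothing.
It also fails if it takes over 38 s, if anything falls off the work surface, if the arm or the gripper's body presses on something with over 40 N, if the wrist force passes 120 N, or if a joint passes its speed limit or range.

## Working session

There is one attempt and no reset: what is moved stays moved. The work goes in short steps, Python scripts to look and compute and a shell command to move; the robot and the scene stay as the last step left them, time stands still between calls to the robot, and variables do not carry over. Pictures are saved under pics/ and viewed, at most 10 in all, crops included, and the job is handed in when it is done.

```bash
mkdir -p pics
cat > h.py <<'E'
import numpy as np,cv2
from station import r
from scipy.spatial.transform import Rotation as R
def rot(a):
    a=np.array(a,float)
    if a.shape==(3,3): return a
    if a.shape==(4,): return R.from_quat(a).as_matrix()
    return R.from_euler('xyz',a).as_matrix()
def px2w(c,uv,z):
    K=np.array(c["camera_matrix"]);d=rot(c["attitude"])@np.linalg.solve(K,[uv[0],uv[1],1.]);p=np.array(c["position"])
    return p+d*(z-p[2])/d[2]
def w2px(c,P):
    q=rot(c["attitude"]).T@(np.array(P)-c["position"]);q=np.array(c["camera_matrix"])@q;return q[:2]/q[2]
def save(c,n): cv2.imwrite(f"pics/{n}.png",c["color"][...,::-1])
E
python3 - <<'E'
from h import *
a=r.capture("scene");b=r.capture("top")
save(a,"scene1");save(b,"top1")
print(a["attitude"],a["position"],b["attitude"],b["position"],b["camera_matrix"])
for n,z in [("stop_top",.108),("wing_mid",.09),("stop_station",0),("start_button",.082),("glue_bottle",0),("clamp",0),("neck_block",0)]:
  for c in(a,b):
    for d in r.landmark_of(n,c)[:4]: print(n,c["shot"],np.round(d["centre"]),round(d["p"],2),px2w(c,d["centre"],z).round(3))
cv2.imwrite("pics/both1.png",cv2.resize(np.vstack([a["color"],b["color"]])[...,::-1],(480,600)))
print(r.read_state())
E
```

```text
[-2.23092167 -0.00258238  1.73310512] [1.37529333 0.1983929  0.73881902] [-3.05662073 -0.02670396 -1.55065848] [0.49989207 0.07338177 1.11542824] [[514.23139868   0.         314.35959177]
 [  0.         514.23139868 197.02012795]
 [  0.           0.           1.        ]]
stop_top 1 [260. 256.] 0.8 [ 0.795 -0.01   0.108]
stop_top 1 [273. 182.] 0.64 [ 0.536 -0.048  0.108]
stop_top 1 [297. 154.] 0.5 [ 0.397 -0.013  0.108]
stop_top 2 [364. 221.] 0.9 [ 0.542 -0.051  0.108]
stop_top 2 [346. 319.] 0.56 [ 0.352 -0.018  0.108]
stop_top 2 [354. 111.] 0.47 [ 0.761 -0.027  0.108]
wing_mid 1 [309. 164.] 0.54 [0.412 0.025 0.09 ]
wing_mid 1 [292. 192.] 0.52 [0.548 0.004 0.09 ]
wing_mid 1 [272. 268.] 0.49 [0.806 0.016 0.09 ]
wing_mid 2 [338. 216.] 0.73 [ 0.551 -0.001  0.09 ]
wing_mid 2 [333. 108.] 0.57 [0.77  0.014 0.09 ]
wing_mid 2 [332. 315.] 0.49 [0.356 0.009 0.09 ]
stop_station 1 [258. 284.] 0.81 [ 0.779 -0.029  0.   ]
stop_station 1 [300. 179.] 0.67 [ 0.364 -0.012  0.   ]
stop_station 1 [277. 217.] 0.57 [ 0.546 -0.04   0.   ]
stop_station 2 [338. 311.] 0.8 [ 0.352 -0.009  0.   ]
stop_station 2 [354. 224.] 0.78 [ 0.539 -0.043  0.   ]
stop_station 2 [347. 121.] 0.7 [ 0.766 -0.023  0.   ]
stop_station 2 [453. 221.] 0.63 [ 0.55  -0.258  0.   ]Traceback (most recent call last):
  File "<stdin>", line 7, in <module>
ValueError: it knows: clamp, glue_bottle, neck_block, stop_crown, stop_station, stop_top, wing_back_side, wing_mid, wing_push_side
```

View pics/top1.png

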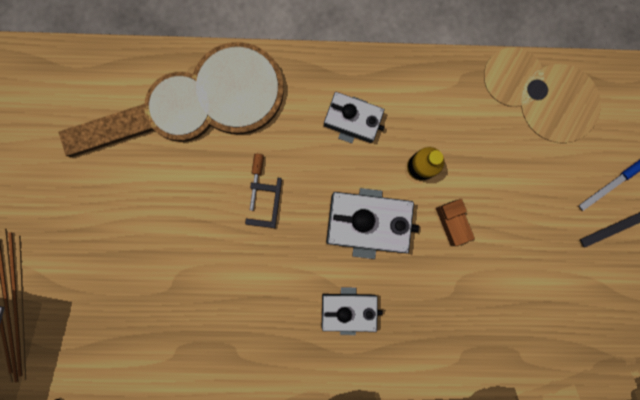

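View pics/scene1.png

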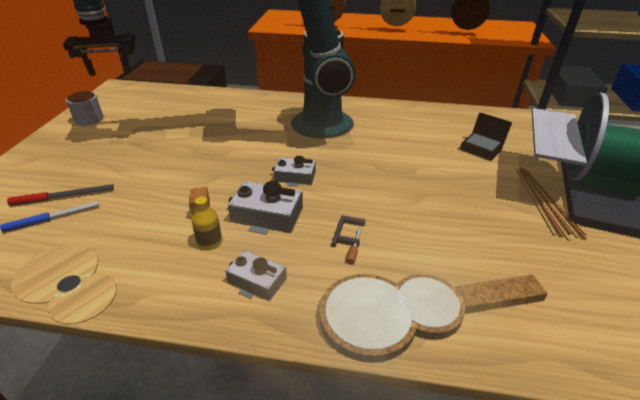

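Three stations show in the top view: (350,115), (365,222) and (345,313). The one at (365,222) is clearly the largest. I'll confirm that in an enlarged crop.

Run:
```python
from h import *
b=r.capture("top")
c=b["color"][...,::-1][175:275,310:440].copy()
cv2.imwrite("pics/crop1.png",cv2.resize(c,None,fx=6,fy=6,interpolation=cv2.INTER_CUBIC)[:600,:780])
for n,z in [("stop_top",.108),("wing_mid",.09),("stop_crown",0),("wing_push_side",0),("glue_bottle",0),("neck_block",0)]:
    for d in r.landmark_of(n,b)[:3]: print(n,np.round(d["centre"],1),round(d["p"],2),px2w(b,d["centre"],z).round(4))
# box top outline
g=cv2.cvtColor(b["color"],cv2.COLOR_RGB2HSV);m=((g[...,1]<50)&(g[...,2]>110)).astype(np.uint8)
n,l,s,_=cv2.connectedComponentsWithStats(m)
for i in range(1,n):
    if s[i,4]>800:
        pts=np.argwhere(l==i)[:,::-1].astype(np.float32)
        bx=cv2.boxPoints(cv2.minAreaRect(pts)); print(s[i],[px2w(b,p,.06).round(4)[:2].tolist() for p in bx])
st=r.read_state();print(st["t"],st["ee_pos"],st["tcp_rot"],st["gripper_width"],st["ft_force"])
```

```text
stop_top [363.8 219.6] 0.74 [ 0.5439 -0.0498  0.108 ]
stop_top [342.9 318.8] 0.66 [ 0.3516 -0.0117  0.108 ]
stop_top [353.1 105.9] 0.49 [ 0.771  -0.0256  0.108 ]
wing_mid [335.2 219. ] 0.7 [0.5447 0.0052 0.09  ]
wing_mid [335.4 107.4] 0.7 [0.7717 0.0086 0.09  ]
wing_mid [333.6 316.4] 0.53 [0.3532 0.0052 0.09  ]
stop_crown [356.7 219.6] 0.97 [ 0.5483 -0.0476  0.    ]
stop_crown [348.2 121.4] 0.6 [ 0.7648 -0.0259  0.    ]
stop_crown [341.7 310.7] 0.59 [ 0.3527 -0.0179  0.    ]
glue_bottle [422.2 170.2] 0.75 [ 0.66   -0.1906  0.    ]
neck_block [451.3 226. ] 0.61 [ 0.5387 -0.2547  0.    ]
[ 192    0  293   45 8317] [[0.9249, 0.312], [1.0169, 0.3131], [1.0186, -0.3109], [0.9252, -0.3075]]
[ 149   47  129   88 7574] [[0.8643, 0.4139], [0.9186, 0.1473], [0.7528, 0.1158], [0.7008, 0.3795]]
[ 325   92   59   47 1262] [[0.7489, 0.0306], [0.8151, 0.0088], [0.7804, -0.095], [0.7144, -0.0726]]
[ 329  193   84   59 3118] [[0.4971, 0.0168], [0.6015, 0.0063], [0.5859, -0.1579], [0.4814, -0.146]]
[ 323  296   54   36 1429] [[0.3216, 0.0249], [0.3914, 0.0242], [0.3903, -0.0833], [0.3204, -0.082]]
0.75 [ 0.2345019  -0.63295724  0.40478967] [3.14146997e+00 7.64096445e-06 3.54812827e-01] 0.999931479653063 [ 0.67342033  1.23124945 -0.23445806]
```

View pics/crop1.png

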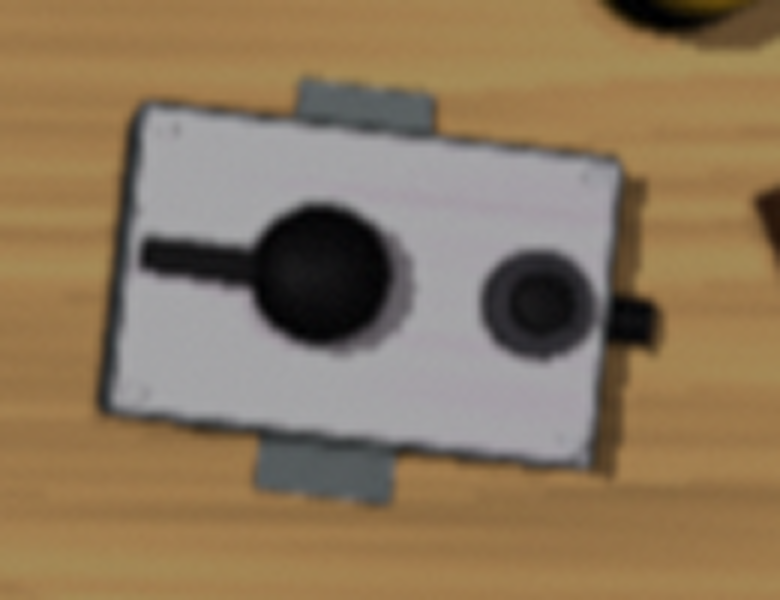

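The crop confirms it: the big station, with its mushroom at about (363.5,220) and wing pointing left (+y), has its axis near (0.543,-0.050) and yaw of about -0.095. I'm moving above it with the gripper shut.

```bash
python3 -m crank '[{"tx":0.0258,"ty":0.0486,"az":0.0934,"gripper":0},{"tx":0.0258,"ty":0.0486,"az":0.0934,"gripper":0},{"tx":0.0258,"ty":0.0486,"az":0.0934,"gripper":0},{"tx":0.0258,"ty":0.0486,"az":0.0934,"gripper":0},{"tx":0.0258,"ty":0.0486,"az":0.0934,"gripper":0},{"tx":0.0258,"ty":0.0486,"az":0.0934,"gripper":0},{"tx":0.0258,"ty":0.0486,"az":0.0934,"gripper":0},{"tx":0.0258,"ty":0.0486,"az":0.0934,"gripper":0},{"tx":0.0258,"ty":0.0486,"az":0.0934,"gripper":0},{"tx":0.0258,"ty":0.0486,"az":0.0934,"gripper":0},{"tx":0.0258,"ty":0.0486,"az":0.0934,"gripper":0},{"tx":0.0258,"ty":0.0486,"az":0.0934,"gripper":0}]' 10
python3 -m crank '[{"tz":-0.03},{"tz":-0.03},{"tz":-0.02},{"tz":0}]'
python3 - <<'E'
from h import *
w=r.capture("wrist");save(w,"w1")
for n,z in [("stop_top",.108),("wing_mid",.09)]:
    for d in r.landmark_of(n,w)[:2]: print(n,np.round(d["centre"],1),round(d["p"],2),px2w(w,d["centre"],z).round(4))
st=r.read_state();print(st["t"],st["ee_pos"],st["tcp_rot"],st["gripper_width"],st["ft_force"],w2px(w,[.543,-.05,.108]))
E
```

```text
0.9 [ 0.23445216 -0.63297465  0.40471956] [3.14156954e+00 7.27814724e-06 3.54756016e-01] 0.9997760335162967 [-0.59960727  0.69591861 -0.62044866] [-728.58704201 -943.74842384]invalid input
invalid input
```

View pics/w1.png

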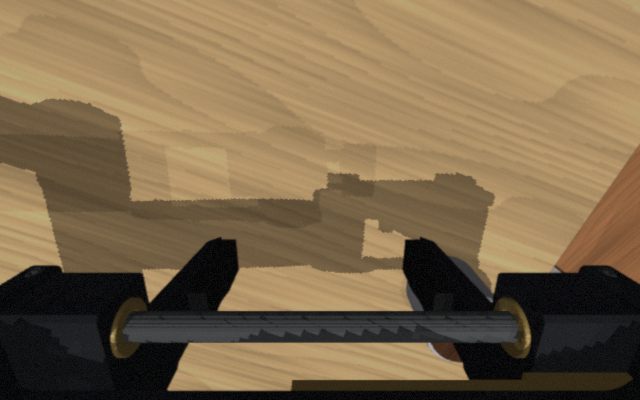

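The wrist view shows only bench and shadows: the arm has not moved because the call was refused. Rows seem to need every key.

```bash
python3 -m crank '[{"tx":0.0258,"ty":0.0486,"tz":0,"ax":0,"ay":0,"az":0.0934,"gripper":0},{"tx":0.0258,"ty":0.0486,"tz":0,"ax":0,"ay":0,"az":0.0934,"gripper":0},{"tx":0.0258,"ty":0.0486,"tz":0,"ax":0,"ay":0,"az":0.0934,"gripper":0},{"tx":0.0258,"ty":0.0486,"tz":0,"ax":0,"ay":0,"az":0.0934,"gripper":0},{"tx":0.0258,"ty":0.0486,"tz":0,"ax":0,"ay":0,"az":0.0934,"gripper":0},{"tx":0.0258,"ty":0.0486,"tz":0,"ax":0,"ay":0,"az":0.0934,"gripper":0},{"tx":0.0258,"ty":0.0486,"tz":0,"ax":0,"ay":0,"az":0.0934,"gripper":0},{"tx":0.0258,"ty":0.0486,"tz":0,"ax":0,"ay":0,"az":0.0934,"gripper":0},{"tx":0.0258,"ty":0.0486,"tz":0,"ax":0,"ay":0,"az":0.0934,"gripper":0},{"tx":0.0258,"ty":0.0486,"tz":0,"ax":0,"ay":0,"az":0.0934,"gripper":0},{"tx":0.0258,"ty":0.0486,"tz":0,"ax":0,"ay":0,"az":0.0934,"gripper":0},{"tx":0.0258,"ty":0.0486,"tz":0,"ax":0,"ay":0,"az":0.0934,"gripper":0}]' 10
```

```text
t: 2.4
ee_pos: [0.5447, -0.048, 0.4051]
tcp_rot: [3.141, 0.0, 1.479]
ft_force: [0.2, 0.9, 0.3]
gripper_width: 0.009
grasp_force: 0.0
```

```bash
python3 -m crank '[{"tx":0,"ty":0,"tz":-0.03,"ax":0,"ay":0,"az":0,"gripper":0},{"tx":0,"ty":0,"tz":-0.03,"ax":0,"ay":0,"az":0,"gripper":0},{"tx":0,"ty":0,"tz":-0.02,"ax":0,"ay":0,"az":0,"gripper":0},{"tx":0,"ty":0,"tz":0,"ax":0,"ay":0,"az":0,"gripper":0}]'
python3 - <<'E'
from h import *
w=r.capture("wrist");t=r.capture("top")
save(w,"w2")
for n,z in [("stop_top",.108),("wing_mid",.09)]:
  for c in (w,t):
    for d in r.landmark_of(n,c)[:2]: print(n,np.round(d["centre"],1),round(d["p"],2),px2w(c,d["centre"],z).round(4))
print(w2px(w,[.543,-.05,.108]))
E
```

```text
t: 2.9
ee_pos: [0.5432, -0.0495, 0.3228]
tcp_rot: [-3.138, -0.0, 1.476]
ft_force: [-0.2, -0.3, 0.9]
gripper_width: 0.004
grasp_force: 0.0
stop_top [ 76.6 182.8] 0.82 [ 0.3859 -0.008   0.108 ]
stop_top [631.5 133.7] 0.8 [ 0.7369 -0.0096  0.108 ]
stop_top [352.2 108.3] 0.71 [ 0.766  -0.0239  0.108 ]
stop_top [344.1 316.4] 0.68 [ 0.3562 -0.0139  0.108 ]
wing_mid [634.9  93.9] 0.94 [0.7508 0.0122 0.09  ]
wing_mid [322.  143.9] 0.77 [ 0.5471 -0.0009  0.09  ]
wing_mid [333.8 107.6] 0.82 [0.7712 0.0119 0.09  ]
wing_mid [332.1 315.9] 0.62 [0.3542 0.0082 0.09  ]
[322.85059096 221.10671925]
```

View pics/w2.png

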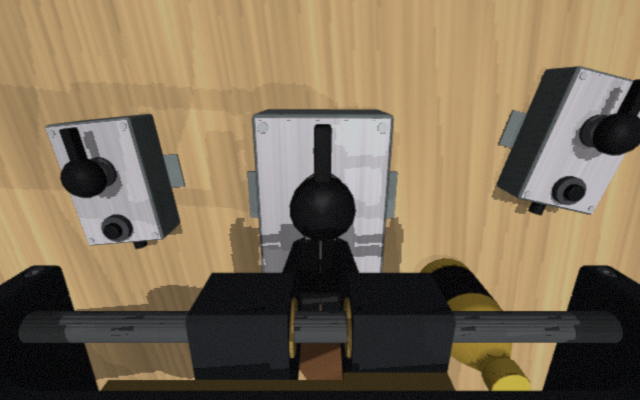

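The mushroom at (323,208) sits squarely under the shut fingers, with the wing straight up at (322,145). Now pressing down in small steps.

```bash
python3 -m crank '[{"tx":0,"ty":0,"tz":-0.03,"ax":0,"ay":0,"az":0,"gripper":0},{"tx":0,"ty":0,"tz":-0.014,"ax":0,"ay":0,"az":0,"gripper":0},{"tx":0,"ty":0,"tz":-0.004,"ax":0,"ay":0,"az":0,"gripper":0},{"tx":0,"ty":0,"tz":-0.004,"ax":0,"ay":0,"az":0,"gripper":0},{"tx":0,"ty":0,"tz":-0.004,"ax":0,"ay":0,"az":0,"gripper":0},{"tx":0,"ty":0,"tz":0,"ax":0,"ay":0,"az":0,"gripper":0}]'
```

```text
t: 3.95
ee_pos: [0.5444, -0.0498, 0.2695]
tcp_rot: [3.141, 0.0, 1.476]
ft_force: [-2.2, 0.1, 3.5]
gripper_width: 0.003
grasp_force: 1.9
```

```bash
python3 -m crank '[{"tx":0,"ty":0,"tz":-0.003,"ax":0,"ay":0,"az":0,"gripper":0},{"tx":0,"ty":0,"tz":-0.003,"ax":0,"ay":0,"az":0,"gripper":0},{"tx":0,"ty":0,"tz":-0.002,"ax":0,"ay":0,"az":0,"gripper":0},{"tx":0,"ty":0,"tz":0,"ax":0,"ay":0,"az":0,"gripper":0}]'; python3 -m crank '[{"tx":0,"ty":0,"tz":-0.0015,"ax":0,"ay":0,"az":0,"gripper":0},{"tx":0,"ty":0,"tz":0,"ax":0,"ay":0,"az":0,"gripper":0}]'
```

```text
t: 4.45
ee_pos: [0.5447, -0.0498, 0.2624]
tcp_rot: [3.14, 0.0, 1.476]
ft_force: [-4.3, 0.3, 10.3]
gripper_width: 0.006
grasp_force: 4.9
t: 4.7
ee_pos: [0.5449, -0.0498, 0.2623]
tcp_rot: [3.139, 0.0, 1.476]
ft_force: [-6.6, 0.6, 17.2]
gripper_width: 0.005
grasp_force: 8.6
```

The force rises to 17 N with no more travel, so it is at the end stop. Lifting off to check that it stays in.

```bash
python3 -m crank '[{"tx":0,"ty":0,"tz":0.01,"ax":0,"ay":0,"az":0,"gripper":0},{"tx":0,"ty":0,"tz":0.04,"ax":0,"ay":0,"az":0,"gripper":0},{"tx":0,"ty":0,"tz":0.012,"ax":0,"ay":0,"az":0,"gripper":0},{"tx":0,"ty":0,"tz":0,"ax":0,"ay":0,"az":0,"gripper":0},{"tx":0,"ty":0,"tz":0,"ax":0,"ay":0,"az":0,"gripper":0},{"tx":0,"ty":0,"tz":0,"ax":0,"ay":0,"az":0,"gripper":0},{"tx":0,"ty":0,"tz":0,"ax":0,"ay":0,"az":0,"gripper":0}]'
python3 - <<'E'
from h import *
w=r.capture("wrist")
o=cv2.imread("pics/w2.png")[90:290,220:420];n=w["color"][...,::-1][90:290,220:420]
cv2.imwrite("pics/w3.png",cv2.resize(np.hstack([o,n]),None,fx=2,fy=2))
st=r.read_state();print(st["t"],st["ee_pos"])
for d in r.landmark_of("wing_mid",w)[:2]: print(np.round(d["centre"],1),round(d["p"],2),px2w(w,d["centre"],.0815).round(4))
E
```

```text
t: 5.58
ee_pos: [0.5438, -0.0497, 0.3201]
tcp_rot: [-3.14, -0.0, 1.476]
ft_force: [-0.2, 0.6, 0.4]
gripper_width: 0.002
grasp_force: 0.0
5.625 [ 0.54387119 -0.0497226   0.32034254]
[ 66.4 142.6] 0.94 [0.3701 0.0158 0.0815]
[322.4 146.3] 0.6 [ 0.5482 -0.0038  0.0815]
```

View pics/w3.png

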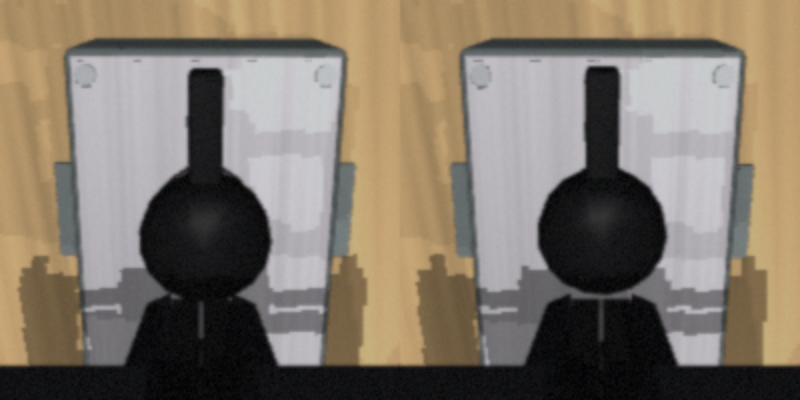

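The right half (after) shows the head slightly smaller, moved up to (601,230), and no longer touched: it is latched, with the wing at rest. Next I move beside the wing's push side and go down.

```bash
python3 -m crank '[{"tx":-0.02,"ty":0.026,"tz":0,"ax":0,"ay":0,"az":0,"gripper":0},{"tx":-0.0203,"ty":0.026,"tz":0,"ax":0,"ay":0,"az":0,"gripper":0},{"tx":0,"ty":0,"tz":0,"ax":0,"ay":0,"az":0,"gripper":0},{"tx":0,"ty":0,"tz":-0.03,"ax":0,"ay":0,"az":0,"gripper":0},{"tx":0,"ty":0,"tz":-0.03,"ax":0,"ay":0,"az":0,"gripper":0},{"tx":0,"ty":0,"tz":-0.016,"ax":0,"ay":0,"az":0,"gripper":0},{"tx":0,"ty":0,"tz":-0.01,"ax":0,"ay":0,"az":0,"gripper":0},{"tx":0,"ty":0,"tz":0,"ax":0,"ay":0,"az":0,"gripper":0}]'
python3 - <<'E'
from h import *
w=r.capture("wrist");save(w,"w4");st=r.read_state();print(st["t"],st["ee_pos"],st["tcp_rot"],st["ft_force"])
A=np.array([.5437,-.0499]);f=lambda th,d:A+.048*np.array([np.cos(p:=np.pi/2-.095-th),np.sin(p)])-d*np.array([np.sin(p),-np.cos(p)])
c=np.array(st["ee_pos"][:2])
for th,d in [(0,.024),(0,.016)]+[(k*.1,.016) for k in range(1,10)]:
    n=f(th,d);print(th,n.round(4),(n-c).round(4));c=n
E
```

```text
t: 6.68
ee_pos: [0.5039, 0.002, 0.2349]
tcp_rot: [-3.141, 0.0, 1.475]
ft_force: [0.4, 0.5, 0.4]
gripper_width: 0.006
grasp_force: 0.0
6.725 [0.50425139 0.00204018 0.23555483] [3.14106196e+00 5.13151799e-05 1.47543111e+00] [ 0.35261098 -0.00961784 -0.34610824]
0 [5.244e-01 2.000e-04] [ 0.0201 -0.0019]
0 [ 0.5323 -0.0006] [ 0.008  -0.0008]
0.1 [5.373e-01 3.000e-04] [0.005  0.0009]
0.2 [0.5423 0.0007] [0.005  0.0004]
0.30000000000000004 [0.5474 0.0006] [ 0.0051 -0.0001]
0.4 [ 5.524e-01 -1.000e-04] [ 0.005  -0.0006]
0.5 [ 0.5574 -0.0012] [ 0.0049 -0.0011]
0.6000000000000001 [ 0.5621 -0.0028] [ 0.0048 -0.0016]
0.7000000000000001 [ 0.5668 -0.0049] [ 0.0046 -0.0021]
0.8 [ 0.5711 -0.0074] [ 0.0044 -0.0025]
0.9 [ 0.5752 -0.0103] [ 0.0041 -0.003 ]
```

View pics/w4.png

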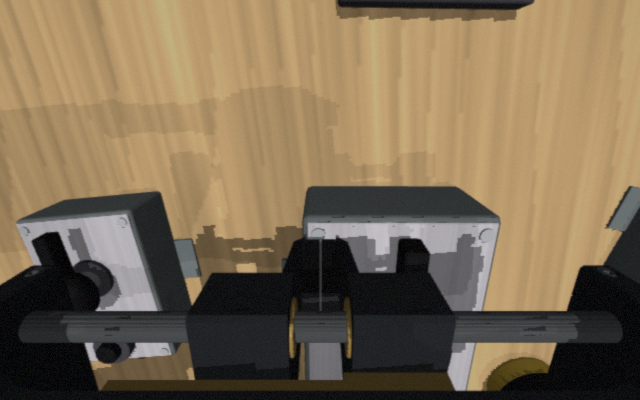

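The fingertips (320,250) stand left of the wing (412,260), beside its push face and clear of the box. I'm pushing it round, turning the tool along with it.

```bash
python3 -m crank '[{"tx":0.01,"ty":-0.001,"tz":0,"ax":0,"ay":0,"az":0,"gripper":0},{"tx":0.01,"ty":-0.001,"tz":0,"ax":0,"ay":0,"az":0,"gripper":0},{"tx":0.004,"ty":-0.0004,"tz":0,"ax":0,"ay":0,"az":0,"gripper":0},{"tx":0.004,"ty":-0.0004,"tz":0,"ax":0,"ay":0,"az":0,"gripper":0},{"tx":0.005,"ty":0.0009,"tz":0,"ax":0,"ay":0,"az":-0.1,"gripper":0},{"tx":0.005,"ty":0.0004,"tz":0,"ax":0,"ay":0,"az":-0.1,"gripper":0},{"tx":0.005,"ty":-0.0001,"tz":0,"ax":0,"ay":0,"az":-0.1,"gripper":0},{"tx":0.005,"ty":-0.0006,"tz":0,"ax":0,"ay":0,"az":-0.1,"gripper":0}]'
python3 -m crank '[{"tx":0.005,"ty":-0.0011,"tz":0,"ax":0,"ay":0,"az":-0.1,"gripper":0},{"tx":0.0048,"ty":-0.0016,"tz":0,"ax":0,"ay":0,"az":-0.1,"gripper":0},{"tx":0,"ty":0,"tz":0,"ax":0,"ay":0,"az":0,"gripper":0}]'
python3 - <<'E'
from h import *
w=r.capture("wrist");save(w,"w5");st=r.read_state();print(st["t"],st["ee_pos"],st["tcp_rot"],st["ft_force"],st["moment"])
E
```

```text
t: 7.72
ee_pos: [0.5518, 0.0003, 0.2351]
tcp_rot: [-3.141, 0.0, 1.072]
ft_force: [-1.8, 1.1, 1.7]
gripper_width: 0.007
grasp_force: 1.0
t: 8.1
ee_pos: [0.5619, -0.0026, 0.2353]
tcp_rot: [3.142, -0.0, 0.877]
ft_force: [-0.6, 2.2, 1.5]
gripper_width: 0.008
grasp_force: 0.7
8.15 [ 0.56163455 -0.00249919  0.23513987] [-3.14131976e+00 -2.24839099e-04  8.77408114e-01] [-0.48993576  1.39722032  0.73787622] [ 0.14127585 -0.0049043  -0.0048821 ]
```

View pics/w5.png

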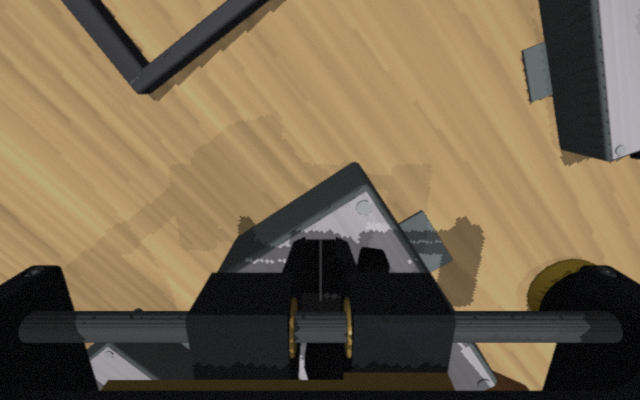

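The wing (372,262) is against the fingers and turned with them, about 0.6 rad or a bit more. Pushing on past the release point.

```bash
python3 -m crank '[{"tx":0.0046,"ty":-0.0021,"tz":0,"ax":0,"ay":0,"az":-0.1,"gripper":0},{"tx":0.0044,"ty":-0.0025,"tz":0,"ax":0,"ay":0,"az":-0.1,"gripper":0},{"tx":0,"ty":0,"tz":0,"ax":0,"ay":0,"az":0,"gripper":0}]'
python3 - <<'E'
from h import *
w=r.capture("wrist");s=r.capture("scene");st=r.read_state();print(st["t"],st["ft_force"])
o=cv2.imread("pics/w5.png")[230:290,220:470];n=w["color"][...,::-1][230:290,220:470]
i=[cv2.resize(x,(750,180)) for x in (o,n)]+[cv2.resize(s["color"][...,::-1][170:240,190:400],(720,240))]
i[2]=cv2.copyMakeBorder(i[2],0,0,0,30,0)
cv2.imwrite("pics/w6.png",np.vstack(i))
E
```

```text
t: 8.52
ee_pos: [0.5704, -0.0072, 0.235]
tcp_rot: [-3.141, 0.0, 0.678]
ft_force: [-0.1, 1.2, 0.9]
gripper_width: 0.003
grasp_force: 0.8
8.625 [-1.67792148  2.13548063  0.11311835]
```

View pics/w6.png

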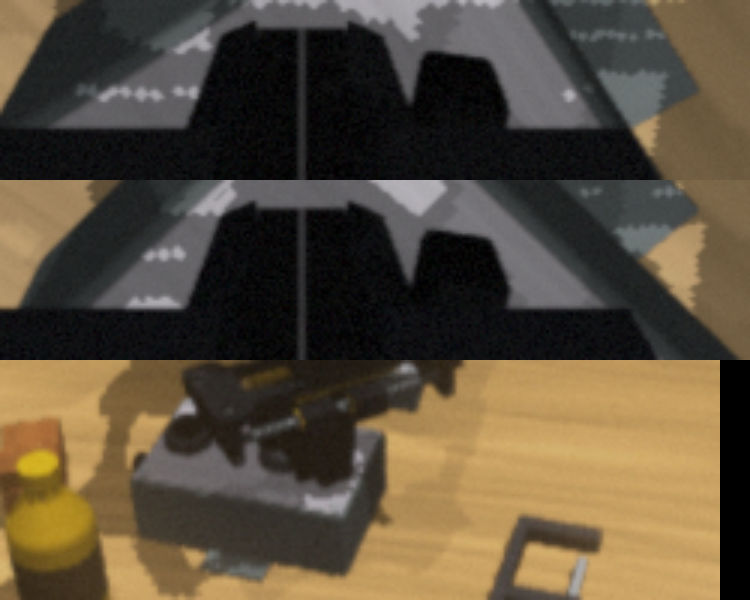

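The wing looks the same relative to the fingers before and after, so a pop can't be told from this view. I'll push a bit more towards the end stop, watching the force.

```bash
python3 -m crank '[{"tx":0.0041,"ty":-0.003,"tz":0,"ax":0,"ay":0,"az":-0.1,"gripper":0},{"tx":0,"ty":0,"tz":0,"ax":0,"ay":0,"az":0,"gripper":0}]'
```

```text
t: 8.88
ee_pos: [0.5736, -0.0088, 0.2346]
tcp_rot: [-3.137, 0.001, 0.576]
ft_force: [-4.0, 7.9, 2.1]
gripper_width: 0.005
grasp_force: 4.6
```

8 N with the motion blocked means the end stop (about 0.95 rad). Now going back the same way, so the wing springs home freely, then away and up.

```bash
python3 -m crank '[{"tx":-0.0041,"ty":0.003,"tz":0,"ax":0,"ay":0,"az":0.1,"gripper":0},{"tx":-0.009,"ty":0.0046,"tz":0,"ax":0,"ay":0,"az":0.15,"gripper":0},{"tx":-0.0098,"ty":0.0027,"tz":0,"ax":0,"ay":0,"az":0.15,"gripper":0},{"tx":-0.01,"ty":0.0007,"tz":0,"ax":0,"ay":0,"az":0.15,"gripper":0},{"tx":-0.01,"ty":-0.0003,"tz":0,"ax":0,"ay":0,"az":0.15,"gripper":0},{"tx":-0.02,"ty":0.001,"tz":0,"ax":0,"ay":0,"az":0.1,"gripper":0},{"tx":-0.01,"ty":0.001,"tz":0,"ax":0,"ay":0,"az":0.1,"gripper":0},{"tx":0,"ty":0,"tz":0,"ax":0,"ay":0,"az":0,"gripper":0},{"tx":0,"ty":0,"tz":0.04,"ax":0,"ay":0,"az":0,"gripper":0},{"tx":0,"ty":0,"tz":0.045,"ax":0,"ay":0,"az":0,"gripper":0},{"tx":0.04,"ty":-0.052,"tz":0,"ax":0,"ay":0,"az":0,"gripper":0},{"tx":0,"ty":0,"tz":0,"ax":0,"ay":0,"az":0,"gripper":0}]'
python3 - <<'E'
from h import *
w=r.capture("wrist")
o=cv2.imread("pics/w3.png");n=w["color"][...,::-1][90:290,220:420]
cv2.imwrite("pics/w7.png",np.hstack([o[:,:400],cv2.resize(n,(400,400))]))
st=r.read_state();print(st["t"],st["ee_pos"],st["tcp_rot"],st["ft_force"])
E
```

```text
t: 10.38
ee_pos: [0.5426, -0.0495, 0.322]
tcp_rot: [3.137, 0.001, 1.472]
ft_force: [-0.5, 0.2, 0.3]
gripper_width: 0.005
grasp_force: 0.0
10.425 [ 0.54108993 -0.04834142  0.32071913] [3.14022591e+00 1.92607932e-04 1.47256015e+00] [ 0.07492942  0.5578185  -0.14651428]
```

View pics/w7.png

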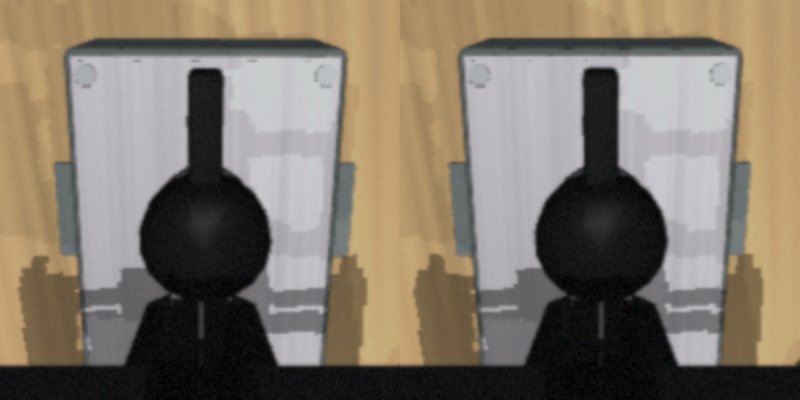

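The right half (now) matches the initial "out" view on the left: head full size at (601,235), wing back at rest. It popped out and sprang back. The hand is clear, so I'm handing in.

```bash
python3 -c "
from station import r
print(r.hand_in())"
```

```text
the job is handed in; nothing more can be done
None
```

I pressed the mushroom fully in and it stayed latched with the hand off. Pushing the wing clockwise to its end stop popped it out, and the wing sprang back to rest. I kept clear of the start button and the things around the station, and handed the job in at about 10.4 s on the robot's clock.

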